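# Fit the gearbox selector handle and turn it to its stop

## Robot

A 6-joint arm with a two-finger parallel gripper is mounted at the origin on the work surface. World frame = base frame: x ahead of the robot, y to its left, z up, the work surface at z = 0. Lengths are in m, angles in rad, forces in N, time in s.
With the tool pointing down it reaches from about 0.35 to 0.975 m from the base axis. Payload 4.9 kg.
Tool frame: the origin (TCP) lies at the very end of the fingers, on their centre line; the grasp point (between the pads) lies 19 mm behind it; z points along the fingers, y is the direction in which the jaws open and shut (so a half turn about z gives the same grasp; the last joint's range is limited). The gripper opens to 85 mm and grips with 20 to 120 N. Pads are 22 mm wide; open, the fingers measure 114 mm over their backs; the gripper's body (76 mm by 85 mm) begins 54 mm behind the grasp point. The pads swing forward as they close: fully open they stand 13 mm farther back than shut.
Start: joints at [1.022, 0.053, 1.613, -0, 1.476, -0.119], TCP at [0.26, 0.568, 0.231] pointing down, gripper open.
Joint ranges: [-3.01, 3.01], [-1.01, 2.22], [0.06, 2.58], [-1.02, 4.17], [0.09, 2.62], [-3.14, 3.14]. Speed limits (rad/s): [2.57, 2.57, 3.14, 3.14, 3.14, 3.14].

## Interface

Orientations are given as a rotation vector (axis times angle).
In Python, from station import ctrl gives the robot as it stands.
- The arm moves only by the tool step_arm, never from a script. Its argument "moves" is a list of rows, each a list of 5 numbers: the opening, from 0 (shut) to 1 (fully open), then the shift along the world's x, y, z in m, then the turn about the world's z in degrees. A call has 1 to 20 rows; each row shifts and turns the pose as measured when the row begins; what a row does not reach is not made up. A row lasts 1/8 s, in which the tool goes at most 62.5 mm and 10.7 degrees, less where a joint would pass 70% of its speed; a pose out of reach is approached as far as the arm can. A call is refused whole if a number of a shift passes 0.0625 or a number of a turn 10.7, either way. A call with a gripper value outside its range is refused whole. The fingers move at their own pace and stop on an object; "newtons" is the grip in N (left out, the last holds). Time passes only in rows, so rows that do not move let the fingers close. It gives the time, the measured TCP pose, the force and the opening at its end, in the units of the state.
- ctrl.get_obs(): the state, without advancing time (a new reading comes with each control period).
- ctrl.get_image(name): name is "side" or "top"; returns a dict with "color" (400x640x3 uint8, red, green, blue), "camera_matrix" (3x3 intrinsics, pixels), "k1" (the pictures are not rectified: a ray, as slopes to the right and down, at radius r is drawn at 1 + k1 r^2 times it, then the intrinsics apply), "R" (3x3) and "t" (3): a world point X has camera coordinates R X + t. Camera axes: x right, y down, z forward; pixel columns grow to the right and rows downward; lengths in m; the calibration is good to about 2 mm. A picture is of the moment at which its call begins. There is no depth.
- ctrl.finish_job(): hands the job in, once; it reports no verdict.
Trained networks look in a picture, given as the dict that the camera call returned (one of the last four; its "shot" number tells which), for a name from the list of things; names that differ only in an ending like _2 or _b are one class to them, and where a whole thing is asked for, a point or a joint stands for the part that bears it (a point fixed in the world has none). Each returns a list of dicts, best first, with "p" (0 to 1); they miss things now and then, are a little off and sometimes report something else, mostly with a low value. They report only what shows in the picture. A call takes as long as a camera call. They do not tell look-alikes from the thing itself.
- ctrl.spot_in(picture, query): "bbox" ([left, top, right, bottom] in pixels, round what is visible of it).
The state is a dict: "t": time; "q": joint angles; "dq": joint speeds; "effort": joint torques, N m; "tool_pos": TCP position; "tool_rot": TCP orientation; "contact_force": force on the tool from outside, world axes, zero at the start; "wrist_torque": the same for the moment, N m; "opening": finger opening in m.
Only numpy, scipy, OpenCV 4.12 (cv2) and the standard library are available. Lean on these libraries where they do the work, as an engineer would, in place of code of your own. Each camera call takes 0.05 s, during which the arm holds its last target.

## Task

Lift the two-armed handle straight up out of its wooden cradle without shifting the cradle, fit its square bore fully home on the gearbox's upright square shaft, and then turn the shaft with it clockwise (seen from above) right up to its stop. Leave the handle sitting on the shaft, and do not disturb the other things on the bench.

Things in the scene. Friction and masses are not known exactly. Their poses are not given: they have to be found in the camera images.
- handle_center (a point): Centre (half-way up) of the loose, upright handle, 0.4 kg: a bright metal hub 34 x 34 x 66 mm tall with a 17.6 mm square bore right through it along z (up). x and y are square to the sides of hub and bore. Two steel arms 14 mm thick stick out along +x and -x, axis 20 mm below this point, ending in black 24 mm balls 75 mm from the hub's axis. The hub's foot is 33 mm below this point.
- handle_grip (a point): Place to grip the handle from above across its plain y sides (34 mm): on the hub's axis 16 mm above handle_center, 17 mm under the hub's top; same axes. In the cradle the hub's top 40 mm stands clear above the wood.
- cradle: Loose wooden cradle, 200 (x) x 90 (y) x 34 mm (z), 1.2 kg, origin at the centre of its underside on the bench. It has a 26 mm deep pocket in the outline of hub, arms and balls, 2 to 2.5 mm clear all round, so the handle comes out only straight up. The handle stands at its centre, foot 8 mm above the bench, x axis along the cradle's.
- gearbox: Fixed cast metal gearbox tail housing lying along its x axis, about 330 x 136 mm, on packing wood; origin on the bench under the shaft's axis. Flat pad on top at 120 mm above the bench, round 90 mm boss on it to 128 mm. Nothing on it save the shaft rises above 138 mm.
- shaft_seat (a point): Centre of the round 42 mm shoulder, 136 mm above the bench, at the foot of the upright square shaft. z up; x and y square to the shaft's flats, turning with it. The square is 16 mm wide and rises 33 mm above this point, its top 5 mm tapering to 12 mm. Fully home, the handle's foot rests here, its centre 33 mm above; it fits in any of four quarter turns, with about 6 degrees of play.
- selector (a joint): Turn of the square shaft about its vertical axis, rad; grows clockwise seen from above. 0 is one stop, 1.2 the other (the goal). Starts between 0 and 0.4, stays where left; 0.15 N m turns it. A small pointer under the shoulder, along the shaft's +x, swings between two stop pins on the boss.
- spanner: Bystander: steel spanner 190 mm long lying on the bench; origin at its underside, mid-length.
- grease_jar: Bystander: jar 72 mm in diameter, 85 mm tall; origin at the centre of its underside.
- bearing: Bystander: steel bearing ring 72 mm across, 18 mm tall; origin at the centre of its underside.
There are look-alikes about, which are no part of the job. There is more than one size of the part that bears handle_center; the job needs the largest.

How it is judged:
On the way, in this order (a step that is already met when the one before it is completed fails the run):
1. the handle is lifted clear of the cradle (height (world z) of handle_center above 0.085 m), for 0.1 s.
2. the handle is fully home on the shaft, not yet turned to the stop (horizontal distance between handle_center and shaft_seat below 0.004 m and z of handle_center in the frame of shaft_seat between 0.03 and 0.0365 m and angle between handle_center's own z axis and vertical below 0.06 rad and value of joint selector below 0.8 rad), for 0.1 s.
At the end, for the whole second after the job is handed in: The handle sits on the shaft: its axis within 4 mm of the shaft's, its foot within 3.5 mm of the shoulder, tilted less than 0.06 rad, released, and the shaft turned clockwise to within 0.12 rad of its stop at 1.2 rad (horizontal distance between handle_center and shaft_seat below 0.004 m and z of handle_center in the frame of shaft_seat between 0.03 and 0.0365 m and angle between handle_center's own z axis and vertical below 0.06 rad and value of joint selector above 1.08 rad and velocity of joint selector below 0.05 rad/s); the robot touches nothing.
It fails at once if the cradle is shifted or lifted by more than 20 mm (distance of cradle from where it was at the start of the episode above 0.02 m).
It fails at once if the spanner is moved by more than 30 mm (distance of spanner from where it was at the start of the episode above 0.03 m).
It fails at once if the jar is moved by more than 30 mm (distance of grease_jar from where it was at the start of the episode above 0.03 m).
It fails at once if the bearing is moved by more than 30 mm (distance of bearing from where it was at the start of the episode above 0.03 m).
It also fails if it takes over 50 s, if anything falls off the work surface, if the arm or the gripper's body presses on something with over 40 N, if the wrist force passes 120 N, or if a joint passes its speed limit or range.

## Working session

There is one attempt and no reset: what is moved stays moved. The work goes in short steps, Python scripts to look and compute and a tool call to move; the robot and the scene stay as the last step left them, time stands still between calls to the robot, and variables do not carry over. Pictures are saved under pics/ and viewed, and the job is handed in when it is done.

Besides the shell and the picture viewer there is one more tool, called as name(argument=value, ...) on one line, values as JSON. step_arm: Moves the arm, as the interface text tells. Its arguments: {"type":"object","properties":{"moves":{"type":"array","items":{"type":"array","items":{"type":"number"}}},"newtons":{"type":"number"}},"required":["moves"]}

```bash
mkdir -p pics
cat > h.py <<'E'
import numpy as np, cv2, pickle
from station import ctrl
def grab(n,tag):
    im=ctrl.get_image(n); cv2.imwrite(f'pics/{tag}.png',cv2.cvtColor(im['color'],cv2.COLOR_RGB2BGR)); pickle.dump(im,open(f'pics/{tag}.pkl','wb')); return im
def load(tag): return pickle.load(open(f'pics/{tag}.pkl','rb'))
def proj(im,X):
    X=np.atleast_2d(X)@im['R'].T+im['t']; s=X[:,:2]/X[:,2:]; r2=(s**2).sum(1,keepdims=True); s=s*(1+im['k1']*r2)
    K=im['camera_matrix']; return s*[K[0,0],K[1,1]]+[K[0,2],K[1,2]]
def ray(im,p):
    K=im['camera_matrix']; d=(np.array(p,float)-[K[0,2],K[1,2]])/[K[0,0],K[1,1]]; s=d.copy()
    for _ in range(20): s=d/(1+im['k1']*(s@s))
    v=im['R'].T@np.array([s[0],s[1],1]); return -im['R'].T@im['t'], v/np.linalg.norm(v)
def atz(im,p,z):
    c,v=ray(im,p); return c+v*(z-c[2])/v[2]
def tri(im1,p1,im2,p2):
    A=[];b=[]
    for im,p in((im1,p1),(im2,p2)):
        c,v=ray(im,p); P=np.eye(3)-np.outer(v,v); A.append(P); b.append(P@c)
    X=np.linalg.lstsq(np.vstack(A),np.hstack(b),rcond=None)[0]
    return X,[np.linalg.norm(A[i]@X-b[i]) for i in(0,1)]
def crop(im,box,f,tag):
    l,t,r,b=box; c=im['color'][t:b,l:r]; c=cv2.resize(c,None,fx=f,fy=f,interpolation=cv2.INTER_CUBIC); cv2.imwrite(f'pics/{tag}.png',cv2.cvtColor(c,cv2.COLOR_RGB2BGR))
E
python3 - <<'E'
from h import *
for n in('side','top'):
    im=grab(n,n+'0'); print(n,im['camera_matrix'].round(1).tolist(),im['k1'],'cam',(-im['R'].T@im['t']).round(3),im['R'].round(2).tolist())
    for q in('handle_center','cradle','gearbox','selector','spanner','grease_jar','bearing'):
        print(q,[(round(d['p'],2),np.round(d['bbox']).tolist()) for d in ctrl.spot_in(im,q)][:5])
o=ctrl.get_obs();print(o)
E
```

```text
side [[390.9, 0.0, 314.3], [0.0, 390.9, 194.1], [0.0, 0.0, 1.0]] -0.08732255746407817 cam [0.123 0.547 0.908] [[-0.77, -0.64, 0.0], [-0.47, 0.55, -0.69], [0.44, -0.53, -0.72]]
handle_center [(0.96, [258.0, 260.0, 307.0, 300.0]), (0.63, [230.0, 319.0, 262.0, 338.0]), (0.57, [320.0, 226.0, 343.0, 257.0])]
cradle [(0.76, [243.0, 246.0, 325.0, 320.0])]
gearbox [(0.87, [318.0, 160.0, 434.0, 226.0]), (0.57, [275.0, 189.0, 301.0, 223.0])]
selector [(0.71, [369.0, 161.0, 382.0, 184.0])]
spanner [(0.71, [156.0, 326.0, 196.0, 359.0])]
grease_jar [(0.72, [277.0, 187.0, 299.0, 220.0]), (0.28, [259.0, 259.0, 309.0, 297.0]), (0.16, [386.0, 138.0, 408.0, 156.0])]
bearing [(0.76, [386.0, 140.0, 404.0, 153.0])]
top [[451.9, 0.0, 311.5], [0.0, 451.9, 199.1], [0.0, 0.0, 1.0]] -0.036549455274331136 cam [ 0.366 -0.01   1.624] [[0.02, -1.0, -0.0], [-0.99, -0.02, -0.17], [0.17, 0.01, -0.99]]
handle_center [(0.72, [252.0, 203.0, 262.0, 251.0]), (0.67, [211.0, 222.0, 224.0, 252.0]), (0.61, [299.0, 219.0, 317.0, 250.0])]
cradle [(0.8, [243.0, 202.0, 270.0, 257.0])]
gearbox [(0.56, [344.0, 183.0, 398.0, 286.0])]
selector []
spanner [(0.84, [178.0, 192.0, 189.0, 237.0])]
grease_jar [(0.83, [302.0, 174.0, 323.0, 194.0])]
bearing [(0.49, [432.0, 201.0, 453.0, 223.0])]
{'t': 0.8, 'q': array([ 1.02202159e+00,  5.26420092e-02,  1.61288092e+00,  1.21091332e-06,
        1.47601520e+00, -1.19015307e-01]), 'dq': array([ 0.00175627,  0.00116522,  0.00036845,  0.00038003,  0.00028733,
       -0.00023996]), 'effort': array([-2.15669817e-03, -3.93636203e+01, -3.70444214e+01, -2.47540138e-04,
        3.12709435e-04, -6.42124562e-06]), 'tool_pos': array([0.26040803, 0.56815022, 0.23135097]), 'tool_rot': array([6.69878134e-01, 3.06932608e+00, 8.15326986e-05]), 'contact_force': array([0.2115388 , 0.26422996, 0.10985953]), 'wrist_torque': array([ 0.02159289, -0.03449537,  0.07283964]), 'opening': 0.08553093164938946}
```

View pics/side0.png

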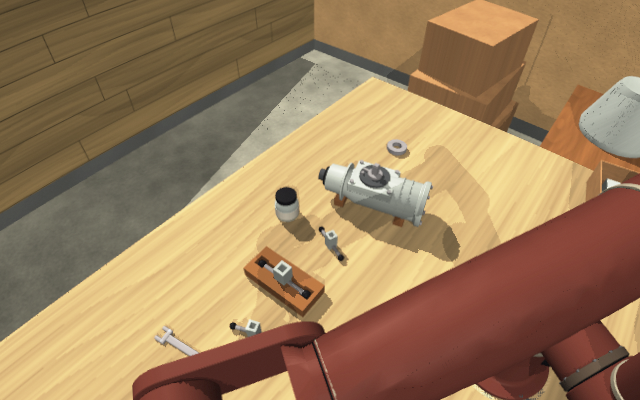

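View pics/top0.png

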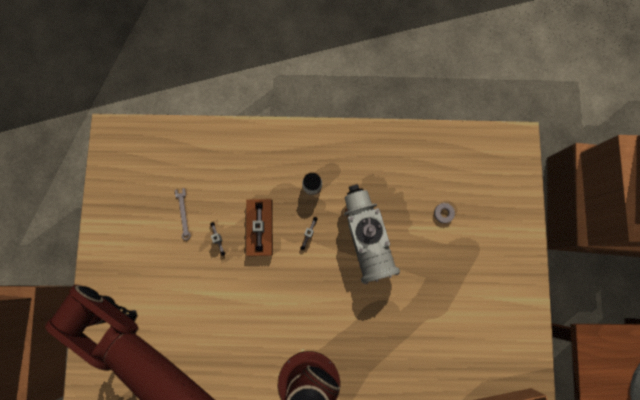

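Run:
```python
from h import *
s=load('side0');t=load('top0')
crop(s,(220,150,400,345),4,'side0c'); crop(t,(195,165,415,295),3.6,'top0c')
```

```text
(no output)
```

View pics/side0c.png

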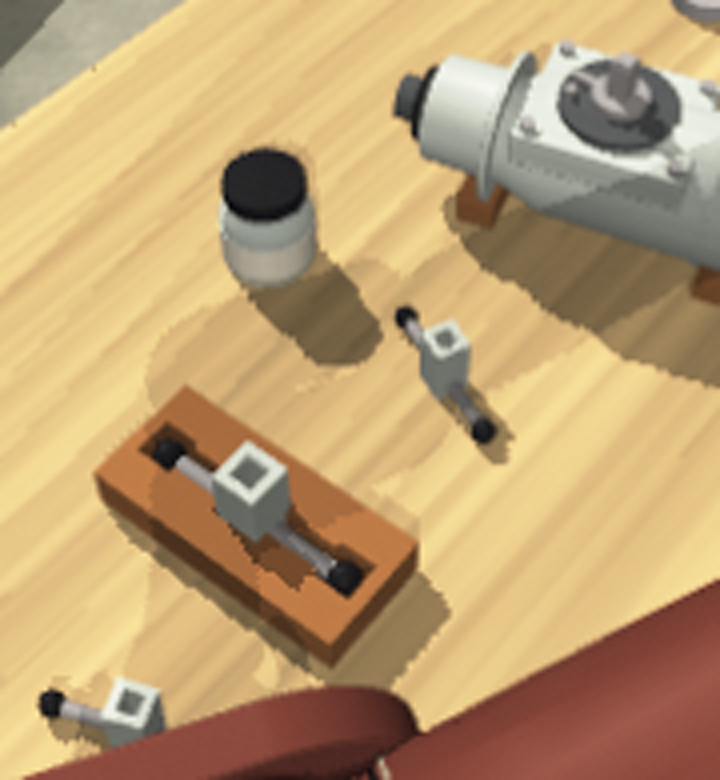

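View pics/top0c.png

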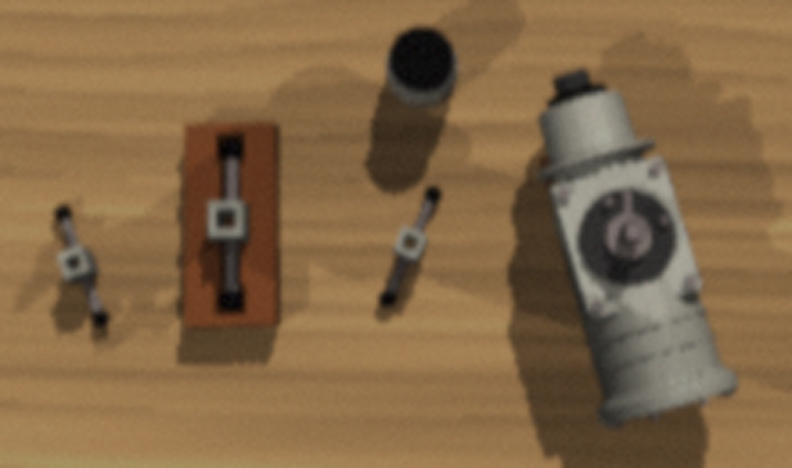

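Run:
```python
from h import *
s=load('side0');t=load('top0')
crop(s,(240,240,330,325),8,'a1'); crop(t,(238,195,278,262),9,'a2')
crop(s,(345,155,405,200),12,'a3'); crop(t,(345,205,395,255),12,'a4')
```

```text
(no output)
```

View pics/a1.png

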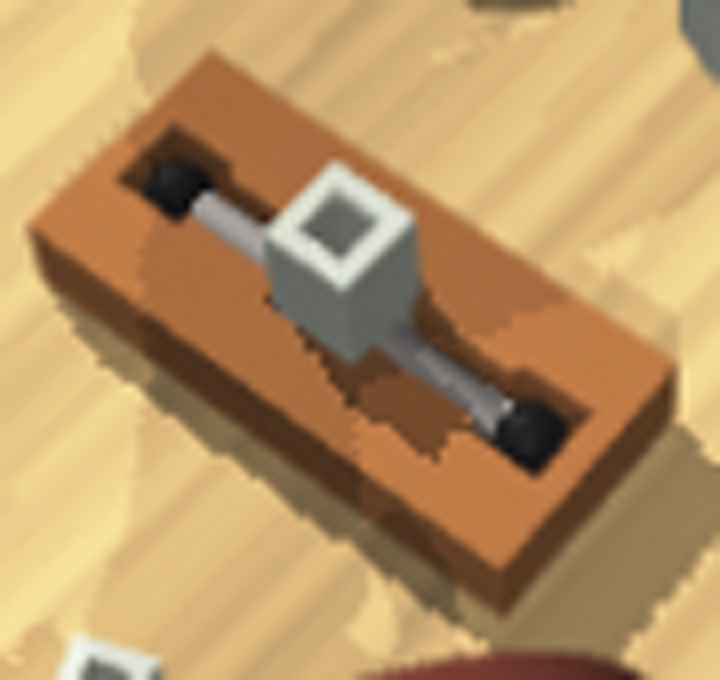

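View pics/a2.png

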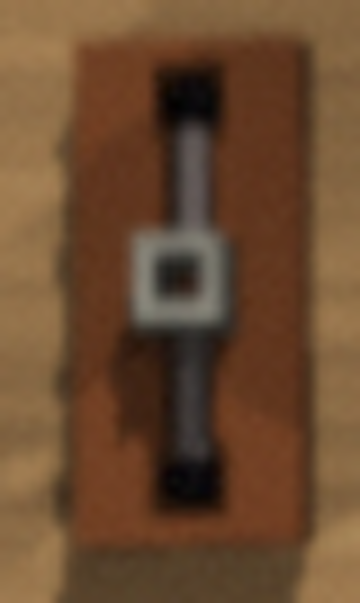

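View pics/a3.png

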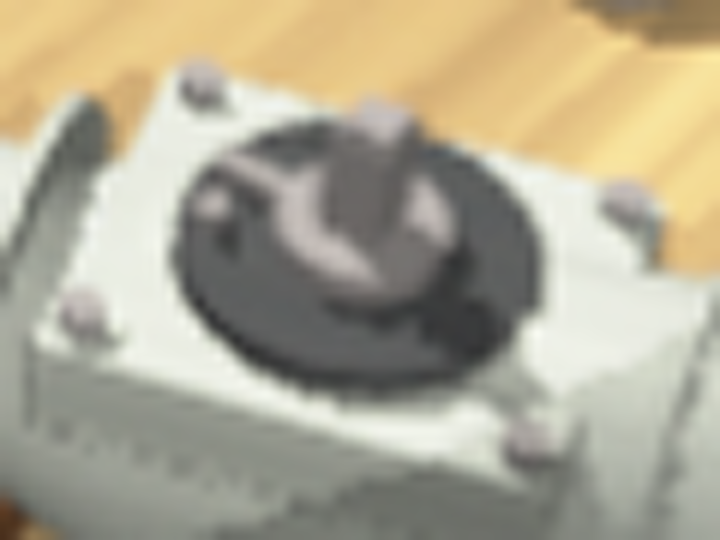

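View pics/a4.png

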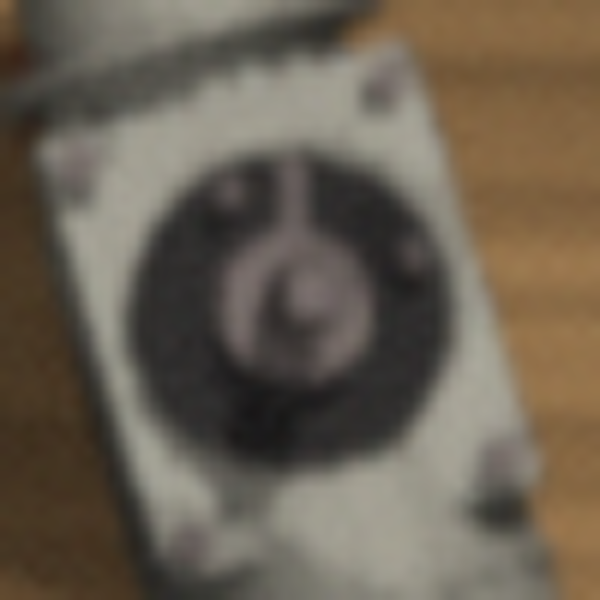

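```bash
cat > fit0.py <<'E'
from h import *
from scipy.optimize import least_squares
s=load('side0');t=load('top0')
def up(p,off,f): return (np.array(p,float)+.5)/f-.5+off
hs=up([(338,162),(413,215),(342,287),(267,235)],[240,240],8)
ht=up([(133,230),(229,230),(232,328),(135,328)],[238,195],9)
cs=up([(212,50),(678,370),(503,570),(30,232)],[240,240],8)
ct=up([(75,40),(300,40),(302,545),(70,543)],[238,195],9)
for n,a,b in(('hub',hs,ht),('cradle',cs,ct)):
    print(n,'ctr tri',tri(s,a.mean(0),t,b.mean(0)))
# order: find world of each
z=.074
print('hub s',[atz(s,p,.074).round(4)[:2].tolist() for p in hs]); print('hub t',[atz(t,p,.074).round(4)[:2].tolist() for p in ht])
print('cr s',[atz(s,p,.034).round(4)[:2].tolist() for p in cs]); print('cr t',[atz(t,p,.034).round(4)[:2].tolist() for p in ct])
# shaft
top_s=up((378,125),[345,155],12); 
ss=up([(395,100),(362,100),(350,112),(410,128)],[345,155],12)
boss_s=up((360,255),[345,155],12); boss_t=up((291,307),[345,205],12)
sh_t=up((296,308),[345,205],12); tip_t=up((303,300),[345,205],12); tip_s=up((383,120),[345,155],12); sh_s=up((364,230),[345,155],12)
print('boss',tri(s,boss_s,t,boss_t),atz(s,boss_s,.128),atz(t,boss_t,.128))
print('shoulder',tri(s,sh_s,t,sh_t),atz(s,sh_s,.136),atz(t,sh_t,.136))
print('tip',tri(s,tip_s,t,tip_t),atz(s,tip_s,.169),atz(t,tip_t,.169))
E
python3 fit0.py
```

```text
hub ctr tri (array([0.53088605, 0.18604485, 0.07334239]), [np.float64(0.00023728261521652587), np.float64(0.00023728261521627255)])
cradle ctr tri (array([0.52840886, 0.18811366, 0.03145506]), [np.float64(0.001952637446692006), np.float64(0.0019526374466937815)])
hub s [[0.5474, 0.1697], [0.5157, 0.169], [0.5148, 0.2026], [0.5456, 0.204]]
hub t [[0.5491, 0.2055], [0.5499, 0.1686], [0.5122, 0.166], [0.5114, 0.2032]]
cr s [[0.6323, 0.1461], [0.4313, 0.1397], [0.4284, 0.2273], [0.6261, 0.2372]]
cr t [[0.6292, 0.2373], [0.631, 0.1479], [0.432, 0.1402], [0.4309, 0.2306]]
boss (array([ 0.51597806, -0.19093426,  0.12539828]), [np.float64(0.001386796150319192), np.float64(0.00138679615031897)]) [ 0.51340279 -0.18903353  0.128     ] [ 0.51696739 -0.19002251  0.128     ]
shoulder (array([ 0.51537685, -0.19105591,  0.13384414]), [np.float64(0.0008313770995026851), np.float64(0.0008313770995037674)]) [ 0.51352365 -0.1893329   0.136     ] [ 0.51590967 -0.19043473  0.136     ]
tip (array([ 0.51354635, -0.18831382,  0.17243112]), [np.float64(0.0009729718217249241), np.float64(0.0009729718217243772)]) [ 0.5144694  -0.19213406  0.169     ] [ 0.51477565 -0.18831376  0.169     ]
```

```bash
cat >> fit0.py <<'E'
print('----')
from scipy.spatial.transform import Rotation as Ro
o=ctrl.get_obs(); M=Ro.from_rotvec(o['tool_rot']).as_matrix(); print('tool y',M[:,1].round(3),'x',M[:,0].round(3),'yaw of y',np.degrees(np.arctan2(M[1,1],M[0,1])))
for n,im,c,p in(('s',s,None,up((225,160),[345,155],12)),('t',t,None,up((290,165),[345,205],12))):
    P=atz(im,p,.131); C=np.array([.515,-.190]); 
    if n=='t': C=atz(t,sh_t,.136)[:2]
    else: C=atz(s,sh_s,.136)[:2]
    print('ptr',n,P.round(4),np.degrees(np.arctan2(P[1]-C[1],P[0]-C[0])))
for n,p in(('pinL',(230,188)),('pinR',(410,250))):
    P=atz(t,up(p,[345,205],12),.134);C=atz(t,sh_t,.136)[:2];d=P[:2]-C; print(n,P.round(4),np.degrees(np.arctan2(d[1],d[0])),np.linalg.norm(d))
P=atz(s,up((210,200),[345,155],12),.134);C=atz(s,sh_s,.136)[:2];d=P[:2]-C; print('pinL s',P.round(4),np.degrees(np.arctan2(d[1],d[0])),np.linalg.norm(d))
E
python3 fit0.py | sed -n '/----/,$p'
```

```text
----
tool y [0.417 0.909 0.   ] x [-0.909  0.417 -0.   ] yaw of y 65.37659177860132
ptr s [ 0.5561 -0.1928  0.131 ] -4.698846634822886
ptr t [ 0.5561 -0.1894  0.131 ] 1.4869463805197856
pinL [ 0.549  -0.1724  0.134 ] 28.52103281567173 0.03768960890662211
pinR [ 0.5328 -0.2222  0.134 ] -62.00965269853536 0.035920312766320045
pinL s [ 0.549  -0.1759  0.134 ] 20.736977536356896 0.03791766108252664
```

step_arm(moves=[[1,0.03,-0.042,0,3],[1,0.03,-0.042,0,3],[1,0.03,-0.042,0,3],[1,0.03,-0.042,0,3],[1,0.03,-0.042,0,3],[1,0.03,-0.042,0,3],[1,0.03,-0.042,0,3],[1,0.03,-0.042,0,3],[1,0.03,-0.042,0,3]], newtons=60)

```text
t: 1.92
tool_pos: [0.5354, 0.1807, 0.233]
tool_rot: [-0.101, 3.136, 0.005]
contact_force: [1.1, 1.3, -0.3]
opening: 0.0851
```

step_arm(moves=[[1,-0.004,0.005,-0.05,-1.6],[1,0,0,-0.05,0],[1,0,0,0,0]])

```text
t: 2.3
tool_pos: [0.5345, 0.1817, 0.1329]
tool_rot: [-0.045, 3.133, 0.006]
contact_force: [-0.2, 0.2, 0.2]
opening: 0.0855
```

```bash
cat >> h.py <<'E'
from scipy.spatial.transform import Rotation as Ro
def st():
    o=ctrl.get_obs(); M=Ro.from_rotvec(o['tool_rot']).as_matrix(); print('t',round(o['t'],2),'tcp',o['tool_pos'].round(4),'yawY',round(np.degrees(np.arctan2(M[1,1],M[0,1])),2),'zax',M[:,2].round(3),'F',o['contact_force'].round(1),'T',o['wrist_torque'].round(2),'op',round(o['opening'],4)); return o
E
python3 - <<'E'
from h import *
st(); s=grab('side','side1');t=grab('top','top1'); st()
crop(s,(220,200,340,330),6,'b1'); crop(t,(225,165,305,265),6,'b2')
E
```

```text
t 2.3 tcp [0.5345 0.1817 0.1329] yawY 91.65 zax [ 0.008  0.004 -1.   ] F [-0.2  0.2  0.2] T [-0.05 -0.02 -0.  ] op 0.0855
t 2.4 tcp [0.5379 0.1828 0.1384] yawY 91.69 zax [ 0.018  0.006 -1.   ] F [ 0.6 -0.4  0.6] T [ 0.   -0.03  0.01] op 0.0853
```

View pics/b1.png

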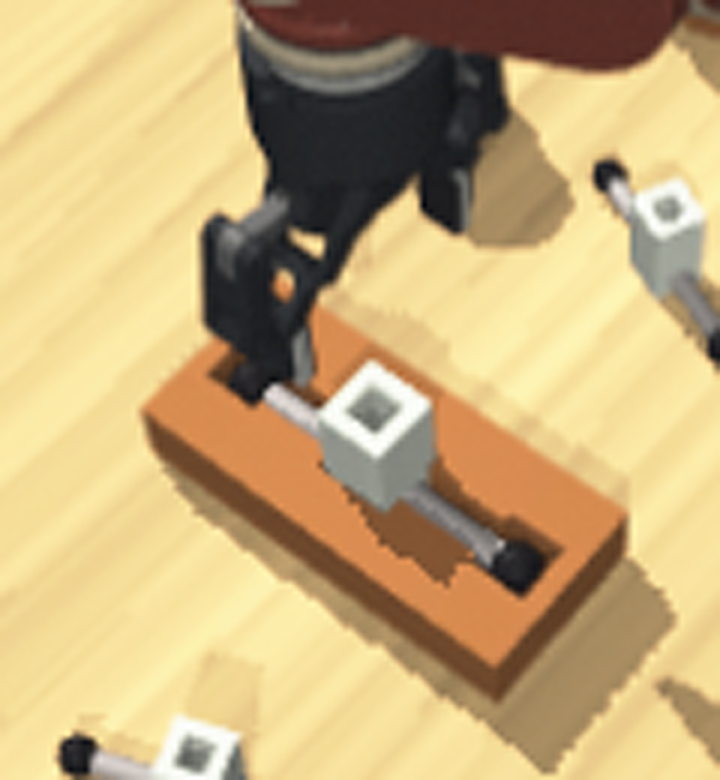

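View pics/b2.png

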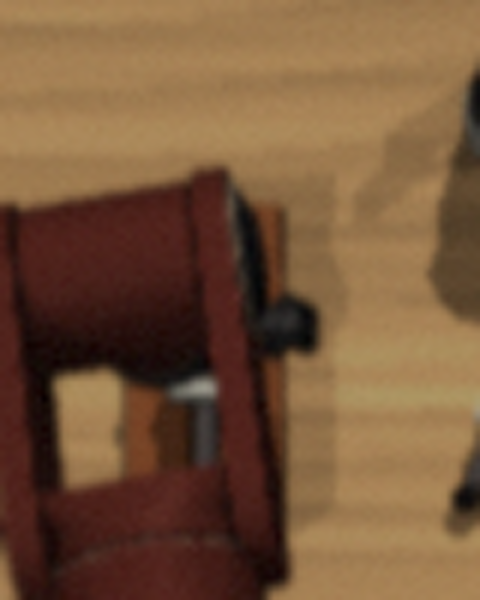

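step_arm(moves=[[1,0,0,0,0],[1,0,0,0,0],[1,0,0,0,0]])

```text
t: 2.78
tool_pos: [0.5415, 0.1842, 0.1455]
tool_rot: [-0.048, 3.113, 0.012]
contact_force: [0.4, -0.5, 0.6]
opening: 0.0853
```

```bash
python3 -c "
from h import *
st()"
```

```text
t 2.77 tcp [0.5415 0.1842 0.1455] yawY 91.76 zax [ 0.029  0.008 -1.   ] F [ 0.4 -0.5  0.6] T [0.01 0.07 0.02] op 0.0853
```

step_arm(moves=[[1,0,0,0,0],[1,0,0,0,0]])

```text
t: 3.02
tool_pos: [0.5419, 0.1844, 0.1466]
tool_rot: [-0.048, 3.111, 0.012]
contact_force: [-0.4, -0.0, -0.1]
opening: 0.0852
```

```bash
python3 -c "
from h import *
o=st();print(o['q'].round(4),o['dq'].round(3))"
```

```text
t 3.02 tcp [0.5419 0.1844 0.1466] yawY 91.77 zax [ 0.03   0.008 -1.   ] F [-0.4 -0.  -0.1] T [ 0.02 -0.01  0.02] op 0.0852
[ 0.1969 -0.0251  1.8366  0.0023  1.299  -1.4053] [-0.    -0.003 -0.003 -0.001  0.001 -0.001]
```

step_arm(moves=[[1,-0.005,0.001,-0.015,0.3],[1,-0.004,0.001,-0.015,0],[1,-0.002,0,-0.015,0],[1,0,0,-0.012,0],[1,0,0,-0.008,0],[1,0,0,-0.004,0],[1,0,0,0,0],[1,0,0,0,0]])

```text
t: 4.03
tool_pos: [0.5287, 0.1862, 0.0708]
tool_rot: [-0.057, 3.114, 0.011]
contact_force: [0.5, 0.2, -0.2]
opening: 0.0857
```

```bash
python3 -c "
from h import *
o=st();print(o['q'].round(4),o['dq'].round(3))"
```

```text
t 4.03 tcp [0.5287 0.1862 0.0708] yawY 92.09 zax [ 0.027  0.008 -1.   ] F [ 0.5  0.2 -0.2] T [ 0.03  0.01 -0.03] op 0.0857
[ 0.2048  0.0379  1.9106  0.0023  1.1654 -1.4032] [-0.001  0.002 -0.003  0.001 -0.002  0.001]
```

step_arm(moves=[[1,0.001,0,-0.009,0],[1,0.001,0,-0.009,0],[1,0,0,-0.006,0],[1,0,0,-0.003,0],[1,0,0,0,0],[1,0,0,0,0]])

```text
t: 4.78
tool_pos: [0.5313, 0.1863, 0.0425]
tool_rot: [-0.057, 3.113, 0.012]
contact_force: [0.7, -0.4, -0.3]
opening: 0.0858
```

Run:
```python
from h import *
st(); s=grab('side','side2');t=grab('top','top2'); st()
crop(s,(220,200,340,330),6,'c1'); crop(t,(225,165,305,265),6,'c2')
```

```text
t 4.78 tcp [0.5313 0.1863 0.0425] yawY 92.09 zax [ 0.028  0.008 -1.   ] F [ 0.7 -0.4 -0.3] T [ 0.   -0.01  0.02] op 0.0858
t 4.88 tcp [0.5314 0.1863 0.0426] yawY 92.09 zax [ 0.028  0.008 -1.   ] F [ 0.8 -0.4 -0.1] T [0.   0.02 0.03] op 0.0855
```

View pics/c1.png

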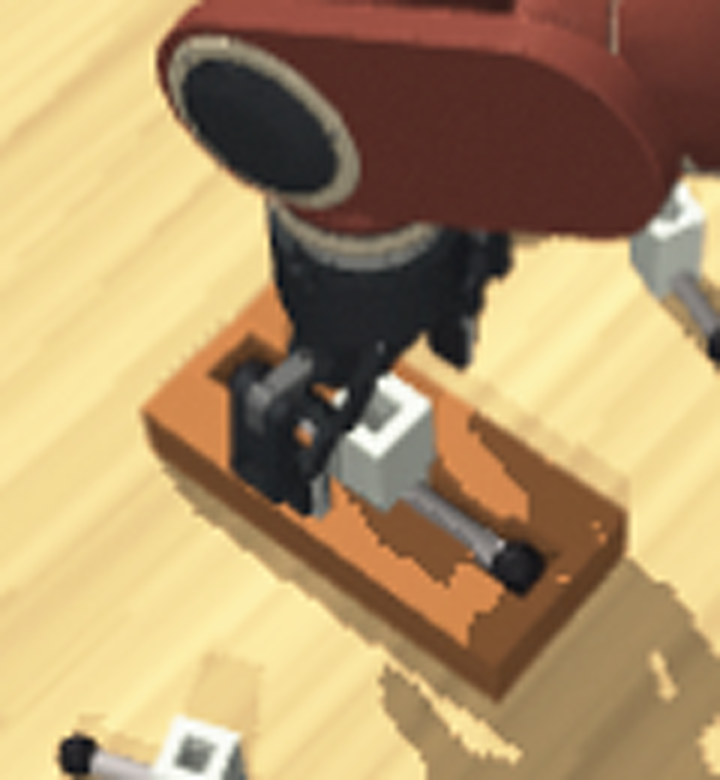

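step_arm(moves=[[0.6,0,0,0,0],[0.4,0,0,0,0],[0.3,0,0,0,0],[0.2,0,0,0,0],[0.2,0,0,0,0],[0.2,0,0,0,0]], newtons=60)

```text
t: 5.62
tool_pos: [0.5318, 0.1867, 0.0435]
tool_rot: [-0.057, 3.112, 0.013]
contact_force: [-0.1, 0.3, 0.8]
opening: 0.0335
```

Run:
```python
from h import *
st()
```

```text
t 5.62 tcp [0.5318 0.1867 0.0435] yawY 92.09 zax [ 0.029  0.009 -1.   ] F [-0.1  0.3  0.8] T [-0.02 -0.03 -0.05] op 0.0335
```

step_arm(moves=[[0.2,0,0,0.006,0],[0.2,0,0,0.01,0],[0.2,0,0,0.014,0],[0.2,0,0,0.018,0],[0.2,0,0,0.02,0],[0.2,0,0,0.02,0],[0.2,0,0,0.02,0],[0.2,0,0,0.02,0],[0.2,0,0,0.018,0],[0.2,0,0,0.014,0],[0.2,0,0,0.01,0],[0.2,0,0,0.006,0],[0.2,0,0,0,0],[0.2,0,0,0,0]])

```text
t: 7.38
tool_pos: [0.5273, 0.1859, 0.2304]
tool_rot: [-0.057, 3.118, 0.012]
contact_force: [0.1, 0.4, -5.2]
opening: 0.0333
```

Run:
```python
from h import *
st(); s=grab('side','side3'); st()
```

```text
t 7.38 tcp [0.5273 0.1859 0.2304] yawY 92.09 zax [ 0.023  0.008 -1.   ] F [ 0.1  0.4 -5.2] T [-0.04 -0.03  0.03] op 0.0333
t 7.42 tcp [0.5273 0.1859 0.2303] yawY 92.09 zax [ 0.023  0.008 -1.   ] F [-0.7 -0.2 -4.3] T [-0.    0.05  0.  ] op 0.0331
```

View pics/side3.png

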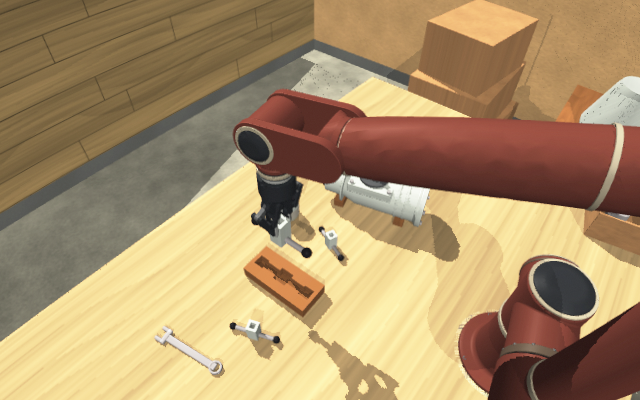

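step_arm(moves=[[0.2,0,-0.008,0,0],[0.2,0,-0.014,0,0],[0.2,-0.001,-0.02,0,-0.3],[0.2,-0.001,-0.025,0,-0.3],[0.2,-0.001,-0.028,0,-0.3],[0.2,-0.001,-0.028,0,-0.3],[0.2,-0.001,-0.028,0,-0.3],[0.2,-0.001,-0.028,0,-0.3],[0.2,-0.001,-0.028,0,-0.3],[0.2,-0.001,-0.028,0,-0.3],[0.2,-0.001,-0.025,0,-0.3],[0.2,-0.001,-0.02,0,-0.3],[0.2,-0.001,-0.016,0,-0.3],[0.2,-0.001,-0.012,0,0],[0.2,0,-0.008,0,0],[0.2,0,-0.004,0,0],[0.2,0,0,0,0],[0.2,0,0,0,0]])

```text
t: 9.68
tool_pos: [0.5086, -0.1595, 0.229]
tool_rot: [0.054, 3.12, 0.003]
contact_force: [-0.8, 0.5, -5.7]
opening: 0.0333
```

Run:
```python
from h import *
st()
```

```text
t 9.68 tcp [ 0.5086 -0.1595  0.229 ] yawY 88.03 zax [ 0.021  0.001 -1.   ] F [-0.8  0.5 -5.7] T [ 0.02 -0.01 -0.03] op 0.0333
```

step_arm(moves=[[0.2,0.001,-0.006,0,0],[0.2,0.002,-0.009,0,0],[0.2,0.002,-0.007,0,0],[0.2,0.001,-0.004,0,0],[0.2,0,-0.001,0,0],[0.2,0,0,0,0]])

```text
t: 10.42
tool_pos: [0.5152, -0.188, 0.2289]
tool_rot: [0.052, 3.12, 0.003]
contact_force: [-0.5, 0.7, -4.9]
opening: 0.0332
```

Run:
```python
from h import *
st(); s=grab('side','side4');t=grab('top','top4'); st()
crop(s,(320,90,440,210),6,'d1'); crop(t,(310,165,430,285),6,'d2')
```

```text
t 10.43 tcp [ 0.5152 -0.188   0.2289] yawY 88.09 zax [ 0.021  0.002 -1.   ] F [-0.5  0.7 -4.9] T [-0.04  0.01  0.01] op 0.0332
t 10.53 tcp [ 0.5152 -0.1879  0.2289] yawY 88.1 zax [ 0.021  0.001 -1.   ] F [-0.2  0.5 -5.3] T [-0.05  0.06 -0.02] op 0.033
```

View pics/d1.png

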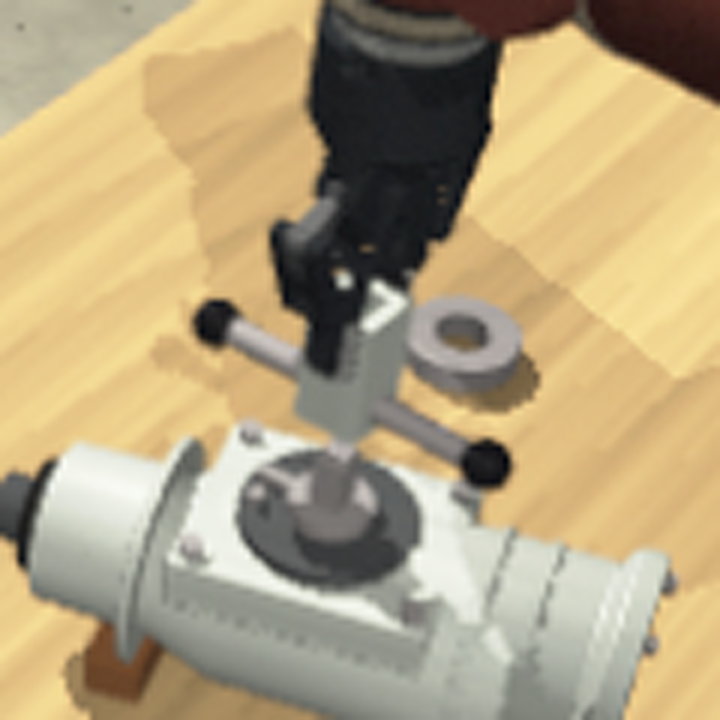

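View pics/d2.png

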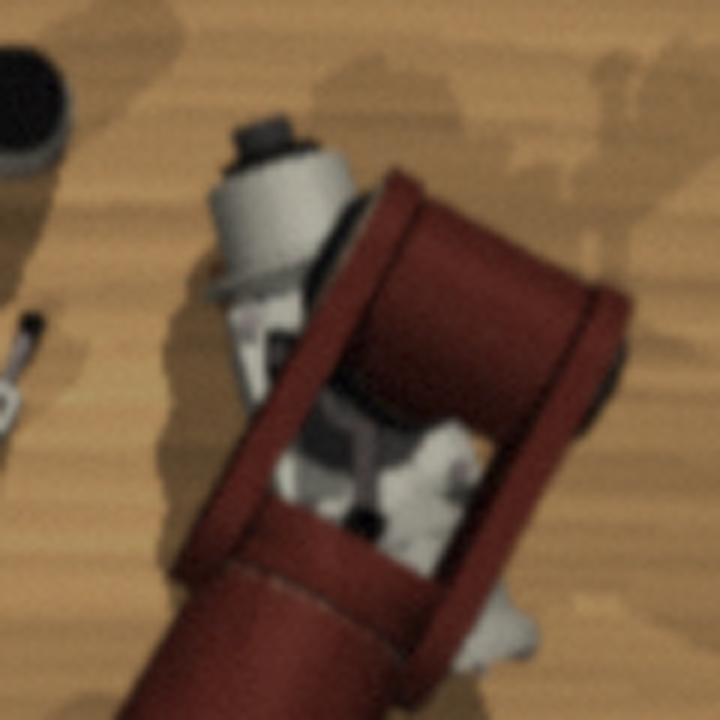

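```bash
cat > ov.py <<'E'
from h import *
def sq(w,z,x,y,a):
    a=np.radians(a); c=np.array([[1,1],[-1,1],[-1,-1],[1,-1],[1,1]])*w/2; R=np.array([[np.cos(a),-np.sin(a)],[np.sin(a),np.cos(a)]]); p=c@R.T+[x,y]; return np.c_[p,np.full(5,z)]
def circ(d,z,x,y):
    th=np.linspace(0,2*np.pi,60); return np.c_[x+d/2*np.cos(th),y+d/2*np.sin(th),np.full(60,z)]
def overlay(im,curves,box,f,tag):
    l,t,r,b=box; c=cv2.resize(im['color'][t:b,l:r],None,fx=f,fy=f,interpolation=cv2.INTER_CUBIC)[:,:,::-1].copy()
    for P,col in curves:
        p=(proj(im,P)-[l,t]+.5)*f-.5; cv2.polylines(c,[np.round(p*16).astype(np.int32).reshape(-1,1,2)],False,col,1,cv2.LINE_AA,4)
    cv2.imwrite(f'pics/{tag}.png',c)
def gear(x,y,a):
    L=[(circ(90,.128,0,0)*0,(0,0,0))][:0]
    L.append((circ(.090,.128,x,y),(0,255,255))); L.append((circ(.042,.136,x,y),(0,255,0)))
    A=sq(.016,.136,x,y,a);B=sq(.016,.164,x,y,a);C=sq(.012,.169,x,y,a)
    for q in(A,B,C): L.append((q,(255,0,0)))
    for i in range(4): L.append((np.array([A[i],B[i],C[i]]),(255,0,0)))
    return L
E
python3 - <<'E'
from ov import *
s=load('side0');t=load('top0')
overlay(s,gear(.5140,-.1900,-1.5),(350,155,402,195),15,'e1')
overlay(t,gear(.5155,-.1898,-1.5),(350,210,390,250),15,'e2')
E
```

```text
(no output)
```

View pics/e1.png

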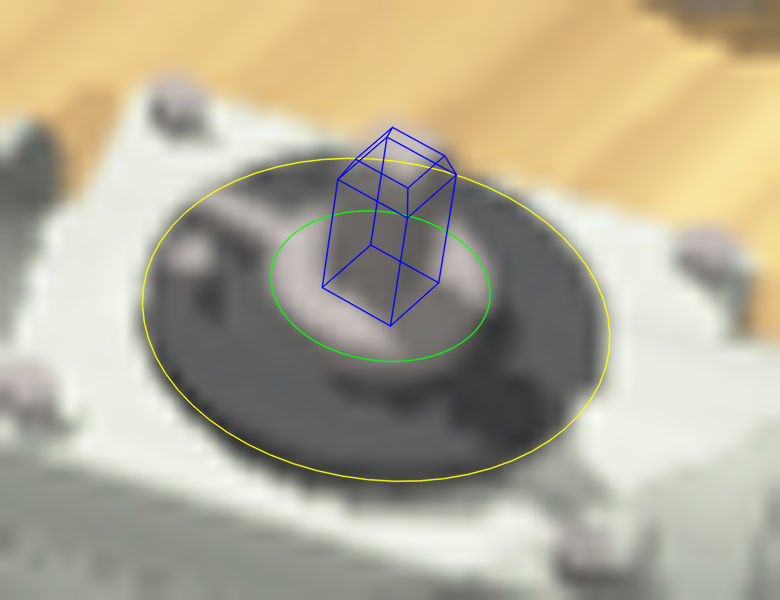

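View pics/e2.png

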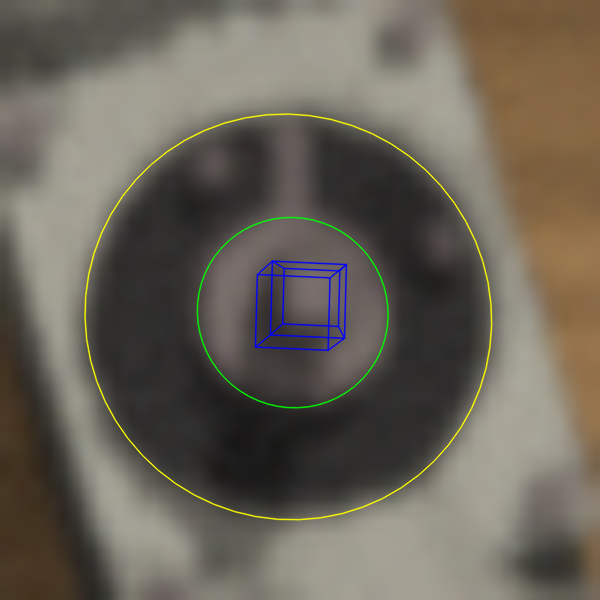

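```bash
cat >> ov.py <<'E'
def handle(x,y,z,a,dz=(0,0,1)):
    L=[];col=(0,0,255)
    A=sq(.034,z+.033,x,y,a);B=sq(.034,z-.033,x,y,a)
    L+=[(A,col),(B,col),(sq(.0176,z+.033,x,y,a),(255,0,255))]+[(np.array([A[i],B[i]]),col) for i in range(4)]
    r=np.radians(a)
    return L,np.array([[x+k*.075*np.cos(r),y+k*.075*np.sin(r),z-.02] for k in(1,-1)])
def ballc(im,P,r=.012):
    # apparent circle: perpendicular to ray
    c=-im['R'].T@im['t']; v=P-c; v/=np.linalg.norm(v); u=np.cross(v,[0,0,1]);u/=np.linalg.norm(u);w=np.cross(v,u); th=np.linspace(0,2*np.pi,40)
    return P+r*(np.outer(np.cos(th),u)+np.outer(np.sin(th),w))
E
python3 - <<'E'
from ov import *
s=load('side4');t=load('top4')
L,b=handle(.5143,-.1885,.2264,-1.9)
overlay(s,L+[(ballc(s,p),(0,255,255)) for p in b],(345,130,415,175),11,'f1')
overlay(t,L+[(ballc(t,p),(0,255,255)) for p in b],(340,205,390,260),10,'f2')
E
```

```text
(no output)
```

View pics/f1.png

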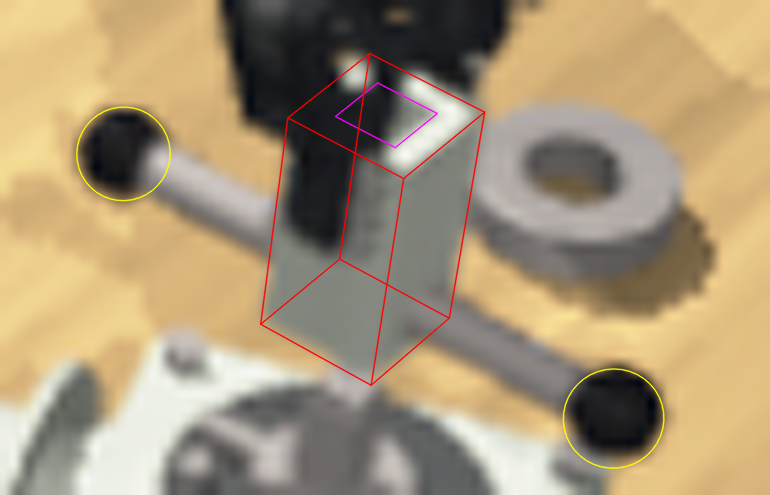

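View pics/f2.png

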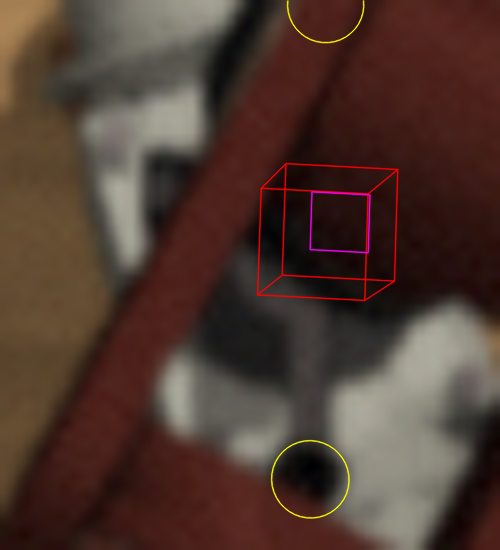

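step_arm(moves=[[0.2,0.001,-0.001,-0.005,0],[0.2,0,0,-0.007,0],[0.2,0,0,-0.005,0],[0.2,0,0,-0.003,0],[0.2,0,0,0,0],[0.2,0,0,0,0]])

```text
t: 11.28
tool_pos: [0.5159, -0.1883, 0.2069]
tool_rot: [0.051, 3.121, 0.004]
contact_force: [1.1, 0.2, -4.2]
opening: 0.0329
```

Run:
```python
from ov import *
o=st(); s=grab('side','side5'); p=o['tool_pos']
L,b=handle(p[0]-.0007,p[1]-.0008,p[2]-.0025,-1.9)
overlay(s,L+[(ballc(s,q),(0,255,255)) for q in b]+gear(.5154,-.190,-1.5)[2:],(345,140,415,190),11,'g1')
```

```text
t 11.28 tcp [ 0.5159 -0.1883  0.2069] yawY 88.14 zax [ 0.02   0.002 -1.   ] F [ 1.1  0.2 -4.2] T [-0.03  0.04  0.01] op 0.0329
```

View pics/g1.png

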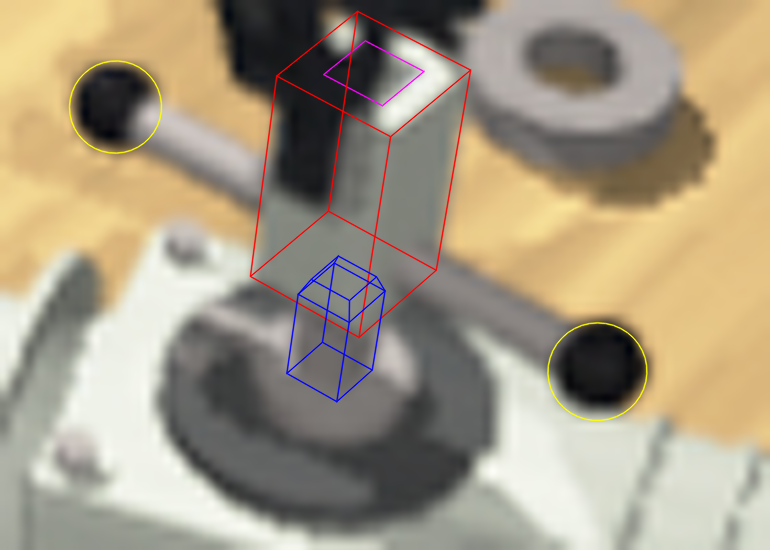

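step_arm(moves=[[0.2,0,-0.001,-0.003,0],[0.2,0,-0.001,-0.003,0],[0.2,0,0,-0.003,0],[0.2,0,0,-0.002,0],[0.2,0,0,0,0]])

```text
t: 11.95
tool_pos: [0.5167, -0.191, 0.1961]
tool_rot: [0.051, 3.118, 0.002]
contact_force: [0.8, -0.2, -4.7]
opening: 0.0334
```

Run:
```python
from ov import *
o=st()
```

```text
t 11.95 tcp [ 0.5167 -0.191   0.1961] yawY 88.13 zax [ 0.023  0.001 -1.   ] F [ 0.8 -0.2 -4.7] T [-0.06 -0.04 -0.01] op 0.0334
```

step_arm(moves=[[0.2,0,0,-0.005,0],[0.2,0,0,-0.005,0],[0.2,0,0,-0.004,0],[0.2,0,0,-0.003,0],[0.2,0,0,0,0]])

```text
t: 12.58
tool_pos: [0.5167, -0.191, 0.1777]
tool_rot: [0.051, 3.118, 0.002]
contact_force: [-0.0, -0.3, -6.1]
opening: 0.0334
```

Run:
```python
from ov import *
o=st()
```

```text
t 12.57 tcp [ 0.5167 -0.191   0.1777] yawY 88.13 zax [ 0.023  0.001 -1.   ] F [-0.  -0.3 -6.1] T [-0.11 -0.19  0.06] op 0.0334
```

step_arm(moves=[[0.2,0,0,-0.003,0],[0.2,0,0,-0.002,0],[0.2,0,0,-0.001,0],[0.2,0,0,-0.001,0],[0.2,0,0,0,0]])

```text
t: 13.2
tool_pos: [0.5167, -0.191, 0.1715]
tool_rot: [0.051, 3.118, 0.001]
contact_force: [-0.4, -1.0, -3.8]
opening: 0.0331
```

Run:
```python
from ov import *
o=st()
```

```text
t 13.2 tcp [ 0.5167 -0.191   0.1715] yawY 88.13 zax [ 0.023  0.    -1.   ] F [-0.4 -1.  -3.8] T [-0.07  0.06 -0.02] op 0.0331
```

step_arm(moves=[[0.2,0,0,-0.001,0],[0.2,0,0,-0.001,0],[0.2,0,0,-0.001,0],[0.2,0,0,0,0]])

```text
t: 13.7
tool_pos: [0.5168, -0.191, 0.1714]
tool_rot: [0.051, 3.118, 0.001]
contact_force: [-3.0, 0.6, 0.3]
opening: 0.0332
```

Run:
```python
from ov import *
o=st(); p=o['tool_pos']; s=grab('side','side6')
L,b=handle(.5154,-.190,.169,-1.9)
overlay(s,L+[(ballc(s,q),(0,255,255)) for q in b],(345,145,415,195),11,'i1')
```

```text
t 13.7 tcp [ 0.5168 -0.191   0.1714] yawY 88.14 zax [ 0.023  0.    -1.   ] F [-3.   0.6  0.3] T [ 0.11  0.53 -0.  ] op 0.0332
```

View pics/i1.png

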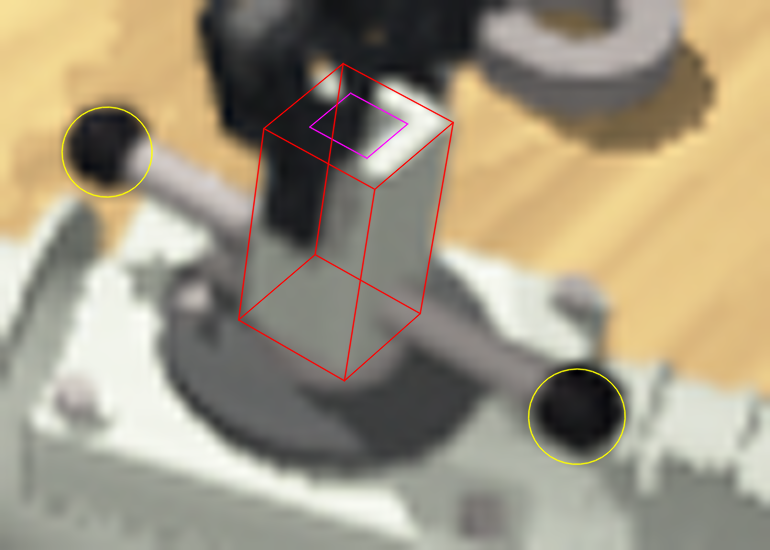

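step_arm(moves=[[0.2,0,0,0,-2],[0.2,0,0,0,-3],[0.2,0,0,0,-4],[0.2,0,0,0,-4],[0.2,0,0,0,-4],[0.2,0,0,0,-3],[0.2,0,0,0,-2],[0.2,0,0,0,0]])

```text
t: 14.75
tool_pos: [0.5168, -0.1914, 0.1714]
tool_rot: [0.672, 3.046, -0.009]
contact_force: [-3.0, 2.3, 3.3]
opening: 0.0333
```

Run:
```python
from ov import *
o=st()
```

```text
t 14.75 tcp [ 0.5168 -0.1914  0.1714] yawY 65.12 zax [ 0.02 -0.01 -1.  ] F [-3.   2.3  3.3] T [0.15 0.46 0.11] op 0.0333
```

step_arm(moves=[[0.2,0,0,0,-2],[0.2,0,0,0,-3],[0.2,0,0,0,-4],[0.2,0,0,0,-4],[0.2,0,0,0,-4],[0.2,0,0,0,-3],[0.2,0,0,0,-2],[0.2,0,0,0,0]])

```text
t: 15.75
tool_pos: [0.5165, -0.1914, 0.1714]
tool_rot: [1.269, 2.852, -0.017]
contact_force: [-2.5, 1.6, 1.8]
opening: 0.0333
```

Run:
```python
from ov import *
o=st()
```

```text
t 15.75 tcp [ 0.5165 -0.1914  0.1714] yawY 42.02 zax [ 0.013 -0.018 -1.   ] F [-2.5  1.6  1.8] T [0.1  0.54 0.14] op 0.0333
```

step_arm(moves=[[0.2,0,0,0,-2],[0.2,0,0,0,-2],[0.2,0,0,0,-2],[0.2,0,0,0,-2]])

```text
t: 16.25
tool_pos: [0.5163, -0.1913, 0.1713]
tool_rot: [1.478, 2.751, -0.019]
contact_force: [-3.5, 1.8, 2.0]
opening: 0.033
```

Run:
```python
from ov import *
o=st()
```

```text
t 16.25 tcp [ 0.5163 -0.1913  0.1713] yawY 33.51 zax [ 0.01  -0.019 -1.   ] F [-3.5  1.8  2. ] T [0.2  0.59 0.17] op 0.033
```

step_arm(moves=[[0.2,0,0,0,-2],[0.2,0,0,0,-2]])

```text
t: 16.5
tool_pos: [0.5162, -0.1912, 0.1713]
tool_rot: [1.579, 2.696, -0.02]
contact_force: [-3.1, 1.9, 3.0]
opening: 0.033
```

Run:
```python
from ov import *
o=st()
```

```text
t 16.5 tcp [ 0.5162 -0.1912  0.1713] yawY 29.29 zax [ 0.008 -0.02  -1.   ] F [-3.1  1.9  3. ] T [0.21 0.61 0.67] op 0.033
```

step_arm(moves=[[0.2,0,0,0,-2],[0.2,0,0,0,-2]])

```text
t: 16.75
tool_pos: [0.5163, -0.1911, 0.1714]
tool_rot: [1.671, 2.64, -0.023]
contact_force: [-2.1, 1.6, 3.2]
opening: 0.0328
```

Run:
```python
from ov import *
o=st(); s=grab('side','side7'); p=o['tool_pos']
crop(s,(340,145,415,200),10,'j1')
```

```text
t 16.75 tcp [ 0.5163 -0.1911  0.1714] yawY 25.33 zax [ 0.006 -0.021 -1.   ] F [-2.1  1.6  3.2] T [0.23 0.61 1.85] op 0.0328
```

View pics/j1.png

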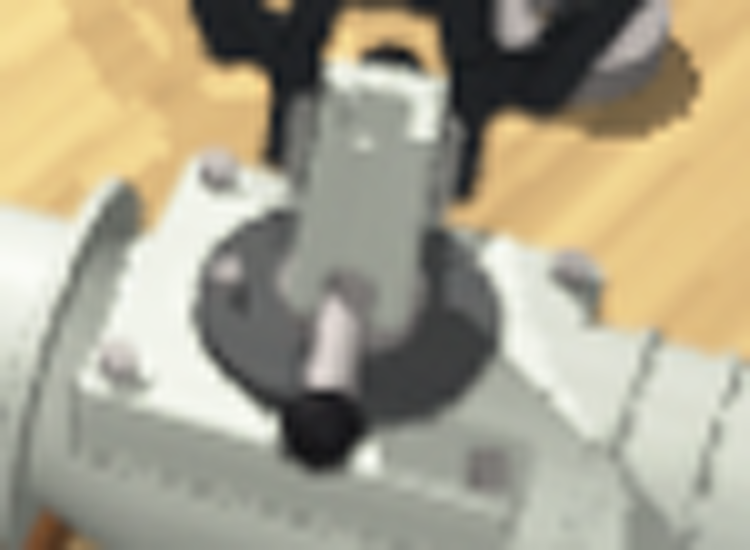

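step_arm(moves=[[0.2,0,0,0,0],[0.2,0,0,0,0],[0.2,0,0,0,0]], newtons=30)

```text
t: 17.18
tool_pos: [0.5163, -0.191, 0.1714]
tool_rot: [1.669, 2.642, -0.024]
contact_force: [-3.4, 1.7, 1.8]
opening: 0.0333
```

Run:
```python
from ov import *
o=st()
```

```text
t 17.18 tcp [ 0.5163 -0.191   0.1714] yawY 25.42 zax [ 0.006 -0.022 -1.   ] F [-3.4  1.7  1.8] T [0.19 0.61 1.66] op 0.0333
```

step_arm(moves=[[0.2,0,0,0,2],[0.2,0,0,0,1.5],[0.2,0,0,0,0]])

```text
t: 17.55
tool_pos: [0.5164, -0.1913, 0.1714]
tool_rot: [1.592, 2.688, -0.021]
contact_force: [-2.4, 1.6, 2.6]
opening: 0.0331
```

Run:
```python
from ov import *
o=st()
```

```text
t 17.55 tcp [ 0.5164 -0.1913  0.1714] yawY 28.74 zax [ 0.008 -0.021 -1.   ] F [-2.4  1.6  2.6] T [0.16 0.6  0.17] op 0.0331
```

Now open, then retreat straight up.

step_arm(moves=[[0.5,0,0,0,0],[0.7,0,0,0,0],[0.9,0,0,0,0],[1,0,0,0,0],[1,0,0,0,0]])

```text
t: 18.18
tool_pos: [0.5176, -0.192, 0.1711]
tool_rot: [1.594, 2.682, -0.019]
contact_force: [-0.0, 0.2, 0.2]
opening: 0.086
```

Run:
```python
from ov import *
o=st()
```

```text
t 18.18 tcp [ 0.5176 -0.192   0.1711] yawY 28.54 zax [ 0.012 -0.021 -1.   ] F [-0.   0.2  0.2] T [0.04 0.01 0.04] op 0.086
```

step_arm(moves=[[1,0,0,0.006,0],[1,0,0,0.012,0],[1,0,0,0.018,0],[1,0,0,0.02,0],[1,0,0,0.02,0],[1,0,0,0.02,0],[1,-0.015,0.02,0.02,0],[1,-0.02,0.03,0.01,0],[1,-0.02,0.04,0,0],[1,-0.02,0.04,0,0],[1,-0.02,0.04,0,0],[1,-0.02,0.04,0,0],[1,-0.01,0.03,0,0],[1,0,0.015,0,0],[1,0,0,0,0]])

```text
t: 20.05
tool_pos: [0.3891, 0.0691, 0.3199]
tool_rot: [1.588, 2.667, -0.009]
contact_force: [-0.2, 0.7, 0.2]
opening: 0.0855
```

Run:
```python
from ov import *
o=st(); s=grab('side','side8');t=grab('top','top8')
L,b=handle(.5154,-.190,.169,-58)
c=L+[(ballc(s,q),(0,255,255)) for q in b]
overlay(s,c,(330,135,420,200),8,'k1')
L,b=handle(.5154,-.190,.169,-58)
overlay(t,L+[(ballc(t,q),(0,255,255)) for q in b],(345,205,395,255),12,'k2')
```

```text
t 20.05 tcp [0.3891 0.0691 0.3199] yawY 28.47 zax [ 0.03  -0.025 -0.999] F [-0.2  0.7  0.2] T [-0.02 -0.    0.04] op 0.0855
```

View pics/k1.png

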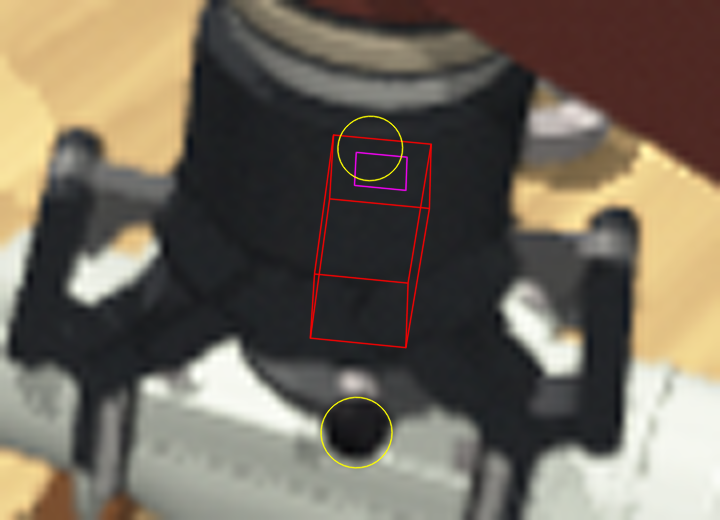

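View pics/k2.png

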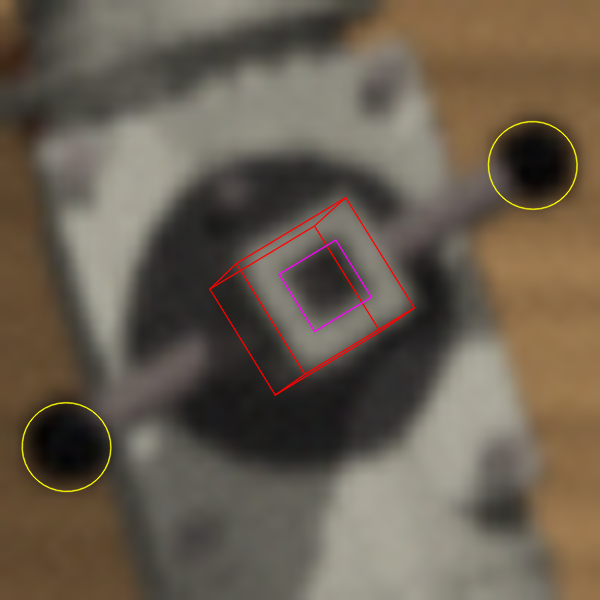

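View pics/side8.png

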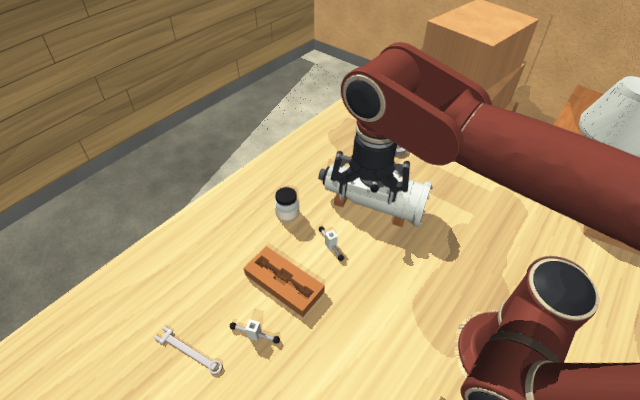

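step_arm(moves=[[1,-0.01,0.04,0.01,0],[1,0,0.05,0.01,0],[1,0,0.05,0.01,0],[1,0,0.04,0,0],[1,0,0.03,0,0],[1,0,0.01,0,0],[1,0,0,0,0],[1,0,0,0,0]])

```text
t: 21.15
tool_pos: [0.3823, 0.2874, 0.3514]
tool_rot: [1.61, 2.651, -0.015]
contact_force: [-0.7, -0.4, 0.1]
opening: 0.0855
```

Run:
```python
from ov import *
o=st(); s=grab('side','side9');t=grab('top','top9')
L,b=handle(.5154,-.190,.169,-58)
overlay(s,L+[(ballc(s,q),(0,255,255)) for q in b],(345,140,415,195),11,'l1')
crop(s,(345,140,415,195),11,'l2')
```

```text
t 21.15 tcp [0.3823 0.2874 0.3514] yawY 27.46 zax [ 0.029 -0.029 -0.999] F [-0.7 -0.4  0.1] T [ 0.05  0.01 -0.03] op 0.0855
```

View pics/l1.png

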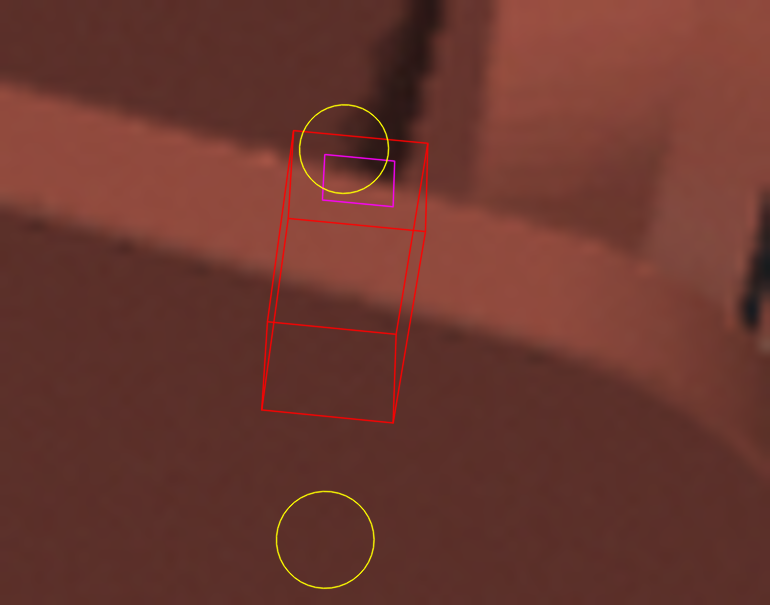

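View pics/l2.png

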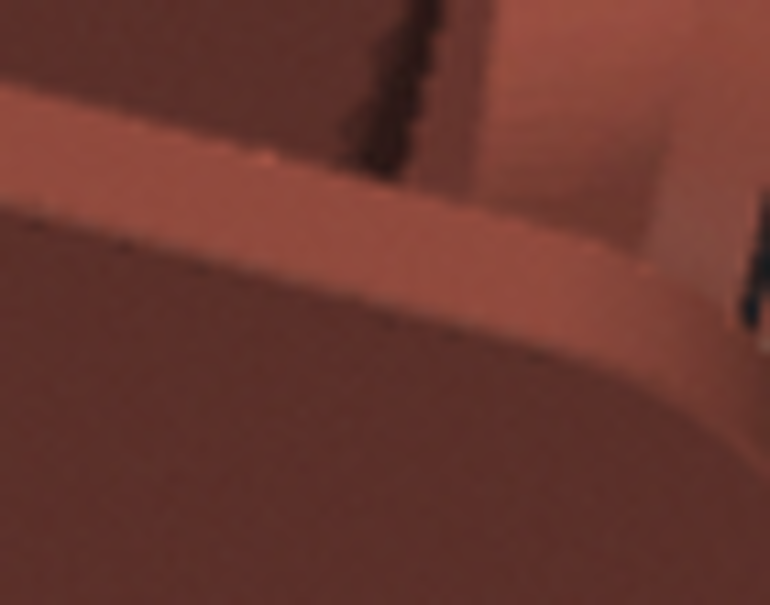

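View pics/top9.png

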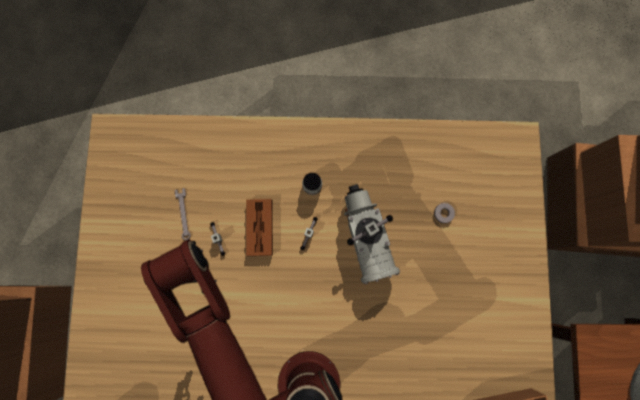

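step_arm(moves=[[1,-0.01,0.03,0,0],[1,-0.02,0.045,0,0],[1,-0.02,0.045,0,0],[1,-0.02,0.045,0,0],[1,-0.02,0.045,0,0],[1,-0.01,0.03,0,0],[1,0,0.01,0,0],[1,0,0,0,0],[1,0,0,0,0]])

```text
t: 22.38
tool_pos: [0.2832, 0.5376, 0.353]
tool_rot: [1.626, 2.636, -0.011]
contact_force: [0.1, -0.3, -0.7]
opening: 0.0856
```

Run:
```python
from ov import *
o=st(); s=grab('side','side10')
L,b=handle(.5154,-.190,.169,-58)
overlay(s,L+[(ballc(s,q),(0,255,255)) for q in b],(345,140,415,195),11,'m1')
crop(s,(345,140,415,195),11,'m2')
```

```text
t 22.38 tcp [0.2832 0.5376 0.353 ] yawY 26.68 zax [ 0.034 -0.029 -0.999] F [ 0.1 -0.3 -0.7] T [-0.   -0.   -0.02] op 0.0856
```

View pics/m1.png

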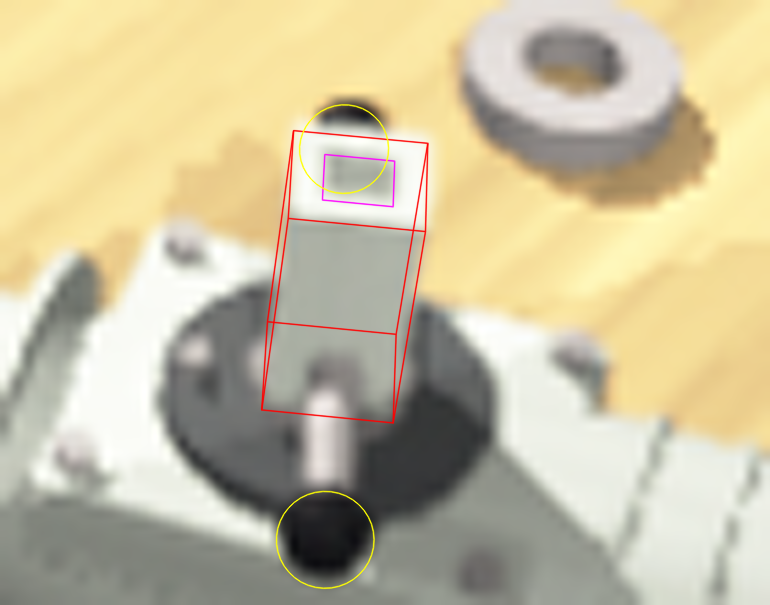

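View pics/m2.png

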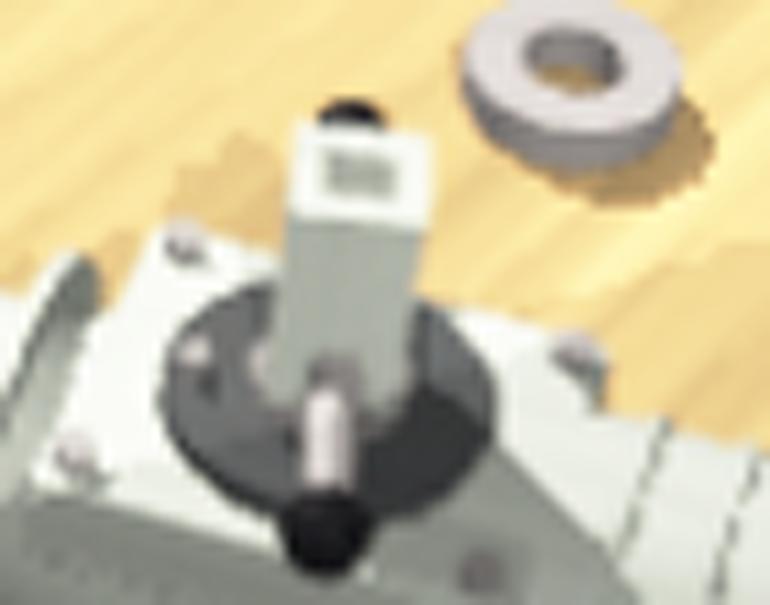

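```bash
python3 -c "
from h import *
print(ctrl.finish_job())"
```

```text
the job is handed in; nothing more can be done
None
```

I lifted the largest handle (the one in the cradle) straight up and fitted it onto the square shaft. I then turned it clockwise to the stop, released it, moved the arm clear and handed the job in at about 22.4 s of the 50 s allowed. No verdict is reported.

**Seating:** The handle went down over the shaft with hardly any force and came to rest at the expected height, when the shoulder took its weight. After release, a model of the fully home handle drawn at the shaft matched both camera views to about 0.5 pixel, roughly 1 mm.

**Turn to the stop:** The wrist torque rose from about 0.17 to 1.85 N m, which shows the shaft was against its stop. I eased off 3.5° to relieve the grip before opening. The handle finished at about –58°. I had predicted about –54° for the shaft at the stop, and the 4° gap is within the stated 6° of play.

**Other things on the bench:** The cradle, spanner, jar and bearing looked unmoved in the later pictures, judged by eye only.

**Not confirmed:** The pointer was hidden by the handle, so the stop is judged by torque and handle angle only. The two cameras also differed by about 6° on the starting pointer angle. I used the average, and the fit went in without trouble.

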